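# Lock the injector tester's service panel and hold it on its new seal

### The job

The injector tester's service panel floats on a new self-adhesive foam seal: push it down at its knurled quarter-turn fastener, turn the fastener clockwise until its slot lines up with the marks on the panel, and let go of it. Then press the panel's other end, where the fastener is still missing, home against the frame with a moderate, steady push, and finish while still holding it there so that the adhesive can take. Leave the parts and tools lying around where they are.

Things in the scene. Friction and masses are not known exactly. Their poses are not given: they have to be found in the camera images.
- tester: Benchtop injector tester, grey steel case 220 mm (own x) by 420 mm (own y), deck 120 mm above the bench; fixed. Origin: on the bench under the case's centre; z up. The service panel covers the -y part of the deck; at the +y end stands an aluminium manifold (own x -75 to 75, y 150 to 190 mm) with couplings and a gauge, up to 170 mm above the bench.
- panel: Service panel, aluminium sheet 120 mm (own x) by 240 mm (own y), 4 mm thick, on a foam seal over an opening in the deck. Origin: centre of its underside; z up. It only rises, sinks and rocks lengthwise. It starts about 7 mm above home; each end springs by itself, about 1 N per mm, so 7 to 10 N over an end press it home, where it meets the frame solidly. Home, its top is 126 mm above the bench.
- fastener: Quarter-turn fastener in the panel's -y end, 95 mm from the panel's centre: round knurled dark knob, 34 mm diameter, top 20 mm above the panel, a dark slot across it. Origin: on its axis at the panel's top; x along the slot, z up. Unlocked, the slot lies within 16 degrees of the panel's x; it turns easily, clockwise from above, to a stop with the slot along the panel's y, in line with the marks.
- press_point (a point): Point on the top surface of the panel's free (+y) end, 85 mm from the panel's centre on its long centre line and 10 mm inwards of the empty hole for the missing second fastener. Nothing stands within 45 mm of it.
- press_seat (a point): Fixed point of the tester, 126 mm above the bench: where press_point lies when the free end is home. Axes as the tester's.
- fastener_seat (a point): Fixed point of the tester, 126 mm above the bench: where the fastener's origin lies when its end of the panel is home. Axes as the tester's. The fastener's crossbar passes under its receptacle only while this end is pressed to within about 2 mm of home, else it jams part way; locked, it lets this end rise no more than about 2 mm above home.
- parts_tray: Bystander: small open steel tray 90 by 110 mm, 22 mm high, on the robot's side of the tester. Origin: centre of its underside.
- spare_fastener: Bystander: the second quarter-turn fastener, a dark knob 34 mm across and 21 mm high, standing in the tray. Origin: centre of its underside.
- screwdriver: Bystander: screwdriver with a black handle, lying on the bench behind the tester. Origin: under its middle.
- valve_holder: Bystander: black cylinder, 52 mm across and 92 mm high with a brass top, standing beyond the tester's +y end. Origin: centre of its underside.
- nozzle_nut: Bystander: steel nozzle nut, 18 mm across and 26 mm high, standing on the tester's deck between panel and manifold, near the far edge. Origin: centre of its underside.
- injector: Bystander: injector, 160 mm long and 22 mm thick, lying behind the tester. Origin: centre of its underside.
- slide_hammer: Bystander: slide hammer, rod 290 mm long with a ribbed black weight 50 mm across, lying beyond the tester's -y end. Origin: under its middle, on the bench.

How it is judged:
By the outcome, as a careful person would: the job done as asked, in the order asked, and still so for the second after the job is handed in, while the arm keeps its last pose, push and grip.
It also fails if it takes over 45 s, if anything falls off the work surface, if the arm or the gripper's body presses on something with over 40 N, if the wrist force passes 120 N, or if a joint passes its speed limit or range.

### The arm

A 6-joint arm with a two-finger parallel gripper is mounted at the origin on the work surface. World frame = base frame: x ahead of the robot, y to its left, z up, the work surface at z = 0. Lengths are in m, angles in rad, forces in N, time in s.
With the tool pointing down it reaches from about 0.3 to 0.875 m from the base axis. Payload 6.4 kg.
Tool frame: the origin (TCP) lies on the centre line of the jaws, within the pads' length; the fingertips stand 25 mm ahead of it and the grasp point (between the pads) lies 6 mm ahead of it (ctrl.tips_ahead is the z of the fingertips in the tool frame, in m); z points along the fingers, x is the direction in which the jaws open and shut, and the axes are right-handed (so a half turn about z gives the same grasp; the last joint's range is limited). The gripper opens to 85 mm and grips with 20 to 120 N. Pads are 22 mm wide; open, the fingers measure 114 mm over their backs; the gripper's body (76 mm by 85 mm) begins 54 mm behind the grasp point. The pads swing forward as they close: fully open they stand 13 mm farther back than shut.
Start: joints at [1.001, 0.181, 1.607, -0, 1.354, -0.206], TCP at [0.205, 0.537, 0.256] pointing down, gripper open.
Joint ranges: [-2.99, 2.99], [-0.89, 2.07], [0.3, 2.58], [-1.14, 4.28], [0, 2.63], [-3.12, 3.12]. Speed limits (rad/s): [2.57, 2.57, 3.01, 3.14, 3.14, 3.14].

### API

Orientations are given as a unit quaternion [w, x, y, z].
In Python, from bench import ctrl gives the robot as it stands.
- The arm moves only by the shell command python3 -m pendant 'ROWS'. ROWS is JSON, a list that holds one entry, the list of rows, each a list of 7 numbers: the shift along the tool's x, y, z in m, then the turn, a rotation vector about the tool's x, y, z in rad, then the closure, from -1 (fully open) to 1 (shut). A call has 1 to 10 rows; each row shifts and turns the commanded pose from where the row before left it, along the tool's axes as they then stand; what a row does not reach is not made up. A row lasts 1/10 s, in which the tool goes at most 50 mm and 8.59 degrees, less where a joint would pass 70% of its speed; a pose out of reach is approached as far as the arm can. A call with a gripper value outside its range is refused whole. The fingers move at their own pace and stop on an object; the grip force is fixed at half the most. Time passes only in rows, so rows that do not move let the fingers close. It gives the time, the measured TCP pose, the force and the opening at its end, in the units of the state.
- ctrl.get_obs(): the state, without advancing time (a new reading comes with each control period).
- ctrl.camera(name): name is "scene" or "top" or "wrist"; returns (picture, depth): 400x640x3 uint8, red, green, blue; 400x640 float32, m along the optical axis (not along the pixel's ray), 0 where there is no reading.
- ctrl.calibration(name): a dict with "fov_y" (degrees; the focal length in pixels is half the picture's height over the tangent of half this angle, whatever the lens; pixels are square), "cx", "cy" (the principal point, pixels), "camera_from_world" (4x4, takes a point from world to camera coordinates). Camera axes: x right, y down, z forward; pixel columns grow to the right and rows downward; lengths in m; the calibration is good to about 2 mm. A picture is of the moment at which its call begins: read the wrist's pose just before it. calibration takes no time and is no camera call; for the wrist camera it gives the pose at the moment of the call.
- ctrl.hand_in(): hands the job in, once; it reports no verdict.
The state is a dict: "time_s": time; "q": joint angles; "dq": joint speeds; "joint_efforts": joint torques, N m; "eef_pos": TCP position; "eef_rot": TCP orientation; "wrist_force": force on the tool from outside, world axes, zero at the start; "torque": the same for the moment, N m; "opening": opening from 0.0 (shut) to 1.0 (fully open).
Only numpy, scipy, OpenCV 4.12 (cv2) and the standard library are available. Lean on these libraries where they do the work, as an engineer would, in place of code of your own. Each camera call takes 0.05 s, during which the arm holds its last target.

## Working session

There is one attempt and no reset: what is moved stays moved. The work goes in short steps, Python scripts to look and compute and a shell command to move; the robot and the scene stay as the last step left them, time stands still between calls to the robot, and variables do not carry over. Pictures are saved under pics/ and viewed, and the job is handed in when it is done.

```bash
ls; mkdir -p pics; python3 - <<'E'
from bench import ctrl
import cv2
o=ctrl.get_obs();print({k:o[k] for k in o})
print(ctrl.tips_ahead)
for n in ("top","scene","wrist"):
    c=ctrl.calibration(n);print(n,c)
    p,d=ctrl.camera(n)
    cv2.imwrite(f"pics/{n}0.png",p[:,:,::-1])
    import numpy as np; np.save(f"pics/{n}0.npy",d)
E
```

```text
pics
{'time_s': 0.0, 'q': array([ 1.00070112e+00,  1.81531402e-01,  1.60801446e+00, -2.21389927e-05,
        1.35380078e+00, -2.06302065e-01]), 'dq': array([ 0.00216899,  0.00072589,  0.00245881, -0.00036377,  0.0001279 ,
        0.00019911]), 'joint_efforts': array([ 1.43688172e-03, -4.44850087e+01, -3.51356220e+01, -1.52324992e-05,
        8.46719515e-03, -4.02018532e-05]), 'eef_pos': array([0.20430503, 0.53693015, 0.25538642]), 'eef_rot': array([ 3.49221734e-04,  8.23351736e-01,  5.67530747e-01, -8.04540310e-04]), 'wrist_force': array([0.73690369, 0.36792774, 0.07730383]), 'torque': array([-0.01390729, -0.03462062, -0.01562968]), 'opening': 1.0001440420286778}
0.025
top {'fov_y': 48.913976300932376, 'cx': 313.0597576554346, 'cy': 199.96320932036147, 'camera_from_world': array([[-0.00835523, -0.99975739, -0.02038005,  0.08195892],
       [-0.98249853,  0.01200023, -0.1858834 ,  0.61041749],
       [ 0.18608287,  0.01847027, -0.98236043,  1.0272677 ],
       [ 0.        ,  0.        ,  0.        ,  1.        ]])}
scene {'fov_y': 54.01072976032702, 'cx': 318.32250972558796, 'cy': 195.34433524771165, 'camera_from_world': array([[-0.93599457,  0.35194953,  0.00675959,  0.53705522],
       [ 0.26457674,  0.71603719, -0.64597979, -0.12614797],
       [-0.2321924 , -0.60284515, -0.76332458,  1.14902373],
       [ 0.        ,  0.        ,  0.        ,  1.        ]])}
wrist {'fov_y': 58.6000687221402, 'cx': 320.81055045706523, 'cy': 202.9199917030211, 'camera_from_world': array([[ 0.35445674,  0.93507039, -0.00194518, -0.57495682],
       [ 0.89757083, -0.3396571 ,  0.28106878, -0.03762929],
       [ 0.2621584 , -0.10137266, -0.95968566,  0.37938507],
       [ 0.        ,  0.        ,  0.        ,  1.        ]])}
```

View pics/top0.png

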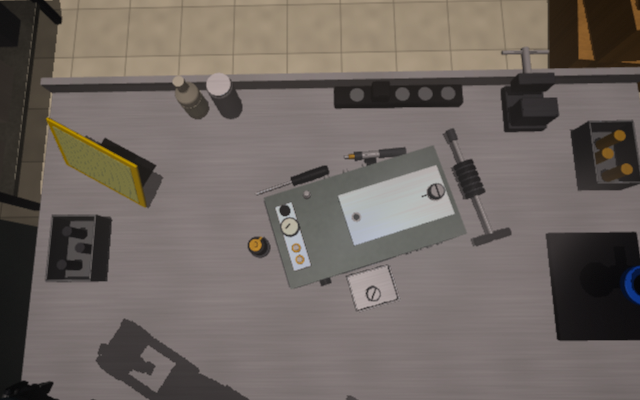

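View pics/scene0.png

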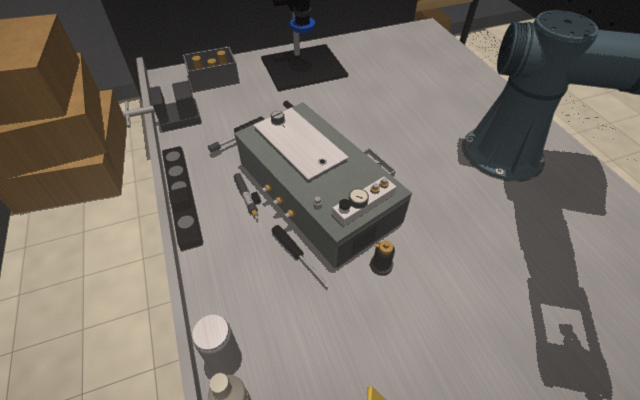

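View pics/wrist0.png

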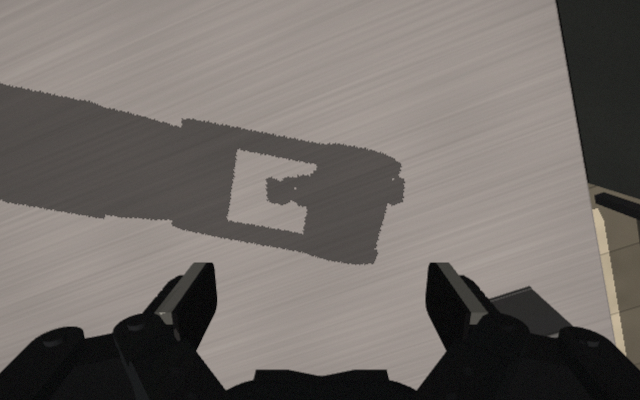

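The top view shows the tester at the image centre. The fastener is near (436,191), the empty hole near (356,217), and the spare is in the tray at (373,294). Next I'll enlarge a crop.

```bash
cat > h.py <<'E'
import numpy as np, cv2
from bench import ctrl
def K(c,h=400):
    f=h/2/np.tan(np.radians(c["fov_y"]/2)); return f,c["cx"],c["cy"]
def unproj(c,u,v,z=None,depth=None):
    f,cx,cy=K(c); T=np.array(c["camera_from_world"]);R,t=T[:3,:3],T[:3,3]
    o=-R.T@t; r=R.T@np.array([(u-cx)/f,(v-cy)/f,1.])
    s=depth if depth is not None else (z-o[2])/r[2]
    return o+s*r
def proj(c,p):
    f,cx,cy=K(c);T=np.array(c["camera_from_world"]);q=T[:3,:3]@p+T[:3,3]
    return np.array([f*q[0]/q[2]+cx,f*q[1]/q[2]+cy])
def crop(p,x0,y0,x1,y1,s,name):
    im=cv2.resize(p[y0:y1,x0:x1],None,fx=s,fy=s,interpolation=cv2.INTER_CUBIC)
    cv2.imwrite(name,im)
E
python3 - <<'E'
from h import *
p=cv2.imread("pics/top0.png"); d=np.load("pics/top0.npy")
crop(p,330,140,480,260,5,"pics/topcrop.png")
c=ctrl.calibration("top")
for u,v in [(436,190),(436,186),(400,200),(370,225),(356,217),(400,175),(373,294)]:
    print(u,v,unproj(c,u,v,depth=d[v,u]).round(4), unproj(c,u,v,z=.133).round(4))
E
```

```text
436 190 [ 0.6126 -0.2023  0.1532] [ 0.6168 -0.2076  0.133 ]
436 186 [ 0.6223 -0.2035  0.1509] [ 0.6262 -0.2082  0.133 ]
400 200 [ 0.5947 -0.1246  0.1321] [ 0.5945 -0.1244  0.133 ]
370 225 [ 0.5377 -0.0542  0.1333] [ 0.5378 -0.0542  0.133 ]
356 217 [ 0.556  -0.0228  0.1358] [ 0.5564 -0.023   0.133 ]
400 175 [ 0.656  -0.1291  0.122 ] [ 0.6533 -0.1271  0.133 ]
373 294 [ 0.3823 -0.068   0.025 ] [ 0.3849 -0.0558  0.133 ]
```

View pics/topcrop.png

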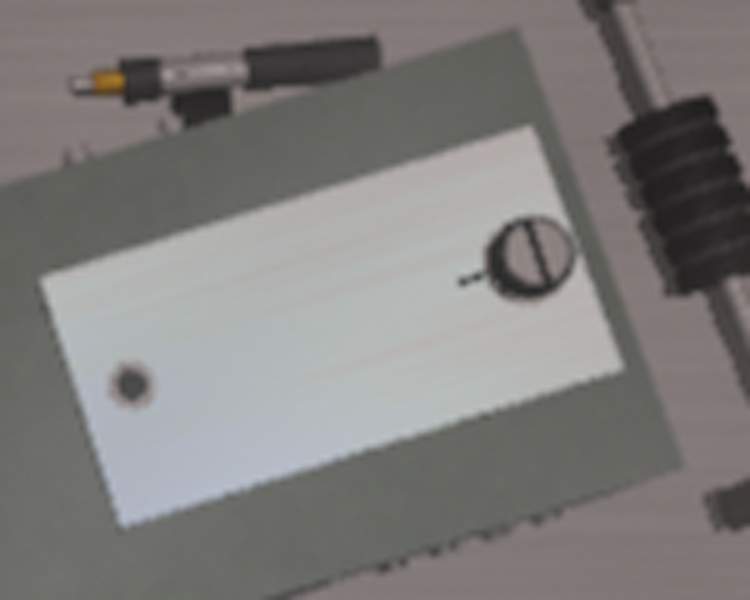

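The crop shows the panel corners at (40,277), (533,125), (623,368) and (122,527). The knob top's centre is near (539,250), the hole is at (131,384), and the slot runs (527,222) to (549,283).

```bash
python3 - <<'E'
from h import *
c=ctrl.calibration("top")
U=lambda x,y,z:unproj(c,330+(x-.0)/5-.4,140+y/5-.4,z=z)
C=[U(*q,.1335) for q in [(40,277),(533,125),(623,368),(122,527)]]
for q in C: print(q.round(4))
print([np.linalg.norm(C[i]-C[(i+1)%4]).round(4) for i in range(4)])
cen=sum(C)/4; ydir=(C[0]+C[3]-C[1]-C[2]); ydir/=np.linalg.norm(ydir)
xdir=np.array([ydir[1],-ydir[0],0])
print("centre",cen,"ydir",ydir,np.degrees(np.arctan2(ydir[1],ydir[0])),"xdir",xdir)
k=U(539,250,.153); h=U(131,384,.1335); print("knob",k,"pred",cen-.095*ydir,"hole",h,"pred",cen+.095*ydir)
print("press",cen+.085*ydir)
s=U(527,222,.153)-U(549,283,.153); a=np.degrees(np.arctan2(s[1],s[0])-np.arctan2(xdir[1],xdir[0])); print("slot rel panel x",a)
o=ctrl.get_obs(); 
from scipy.spatial.transform import Rotation as R
w,x,y,z=o['eef_rot'];r=R.from_quat([x,y,z,w]).as_matrix();print(r.round(3))
E
```

```text
[0.6078 0.0178 0.1335]
[ 0.6768 -0.2116  0.1335]
[ 0.5625 -0.2453  0.1335]
[ 0.4929 -0.0168  0.1335]
[np.float64(0.2395), np.float64(0.1191), np.float64(0.2388), np.float64(0.1201)]
centre [ 0.58500886 -0.11396909  0.1335    ] ydir [-2.89657909e-01  9.57130240e-01  2.32079548e-16] 106.83747661719208 xdir [0.95713024 0.28965791 0.        ]
knob [ 0.61351705 -0.20551627  0.153     ] pred [ 0.61252636 -0.20489646  0.1335    ] hole [ 0.55773247 -0.02257329  0.1335    ] pred [ 0.55749135 -0.02304172  0.1335    ]
press [ 0.56038793 -0.03261302  0.1335    ]
slot rel panel x -0.7066662337545812
[[ 0.356  0.935 -0.001]
 [ 0.935 -0.356 -0.001]
 [-0.001 -0.    -1.   ]]
```

The measurements agree: the panel comes out at 239×120 mm and the knob and hole are within 1 mm of prediction. The knob is at (0.613,-0.205) and the press point at (0.560,-0.033). Next I travel over the knob.

```bash
python3 -m pendant '[[[-0.0274,0.0323,0,0,0,0,-1],[-0.0274,0.0323,0,0,0,0,-1],[-0.0274,0.0323,0,0,0,0,-1],[-0.0274,0.0323,0,0,0,0,-1],[-0.0274,0.0323,0,0,0,0,-1],[-0.0274,0.0323,0,0,0,0,-1],[-0.0274,0.0323,0,0,0,0,-1],[-0.0274,0.0323,0,0,0,0,-1],[-0.0274,0.0323,0,0,0,0,-1],[-0.0274,0.0323,0,0,0,0,-1]]]'
python3 -m pendant '[[[-0.0274,0.0323,0,0,0,0,-1],[-0.0274,0.0323,0,0,0,0,-1],[-0.0274,0.0323,0,0,0,0,-1],[-0.0274,0.0323,0,0,0,0,-1],[-0.0274,0.0323,0,0,0,0,-1],[-0.0274,0.0323,0,0,0,0,-1],[-0.0274,0.0323,0,0,0,0,-1],[-0.0274,0.0323,0,0,0,0,-1],[-0.0274,0.0323,0,0,0,0,-1],[-0.0274,0.0323,0,0,0,0,-1]]]'
python3 -m pendant '[[[0,0,0,0,0,0.1307,-0.3],[0,0,0,0,0,0.1307,-0.3],[0,0,0,0,0,0.1307,-0.3],[0,0,0,0,0,0.1307,-0.3],[0,0,0,0,0,0.1307,-0.3],[0,0,0,0,0,0.1307,-0.3],[0,0,0,0,0,0.1307,-0.3],[0,0,0,0,0,0,-0.3],[0,0,0,0,0,0,-0.3]]]'
```

```text
time_s: 1.15
eef_pos: [0.4093, 0.1648, 0.2563]
eef_rot: [0.0, 0.823, 0.568, 0.0]
wrist_force: [0.2, 0.6, 0.2]
opening: 0.999
time_s: 2.15
eef_pos: [0.6137, -0.2062, 0.2558]
eef_rot: [-0.0, 0.823, 0.567, -0.0]
wrist_force: [0.6, 0.6, 0.7]
opening: 0.998
time_s: 3.05
eef_pos: [0.6132, -0.2046, 0.256]
eef_rot: [-0.0, 0.989, 0.147, -0.0]
wrist_force: [-0.0, -0.0, 0.1]
opening: 0.651
```

```bash
python3 - <<'E'
from h import *
c=ctrl.calibration("wrist"); p,d=ctrl.camera("wrist"); cv2.imwrite("pics/wrist1.png",p[:,:,::-1])
o=ctrl.get_obs();print(o['eef_pos'],o['q'])
print(proj(c,np.array([.6132,-.2049,.153])),c['camera_from_world'].round(3).tolist())
np.save("pics/w1.npy",d)
E
```

```text
[ 0.61322672 -0.20455435  0.25603356] [-5.05206320e-01  3.37567835e-01  1.41466793e+00 -2.05912918e-05
  1.38981359e+00 -8.00398542e-01]
[319.53997447 214.04393594] [[0.956, 0.293, -0.001, -0.527], [0.281, -0.917, 0.281, -0.396], [0.081, -0.269, -0.96, 0.274], [0.0, 0.0, 0.0, 1.0]]
```

View pics/wrist1.png

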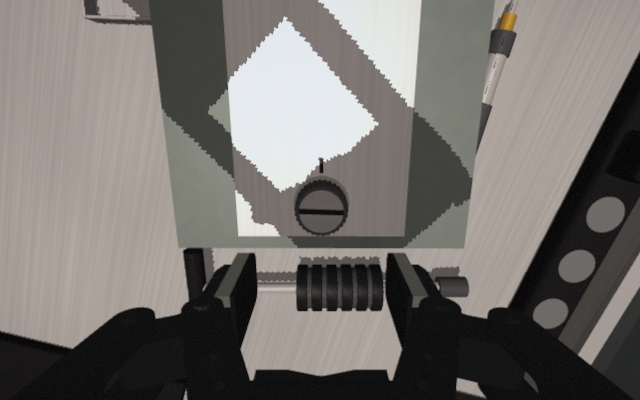

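```bash
python3 - <<'E'
from h import *
p=cv2.imread("pics/wrist1.png");crop(p,270,145,370,245,6,"pics/w1c.png")
E
```

```text
(no output)
```

View pics/w1c.png

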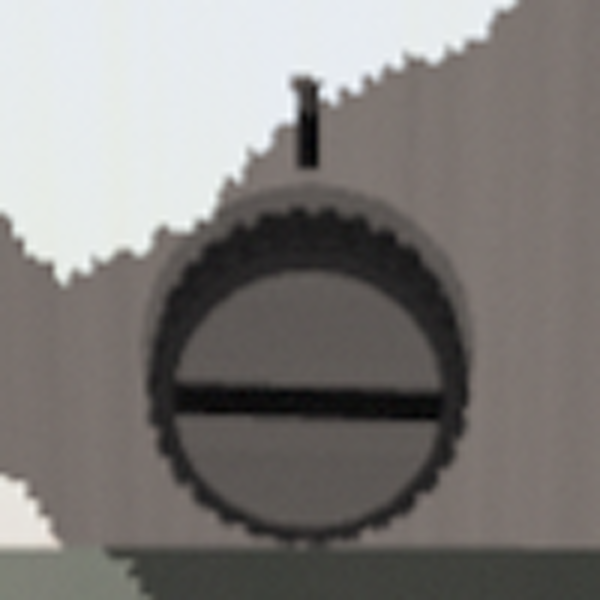

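The knob's top disc is centred at crop (308,400), which is pixel (321.3,211.7). The slot runs almost horizontal, (175,396) to (440,405), and the mark is at the top, (308,130).

```bash
python3 - <<'E'
from h import *
c=ctrl.calibration("wrist");d=np.load("pics/w1.npy")
for z in (.152,.153):print(unproj(c,320.8,211.2,z=z))
print(unproj(c,321,205,depth=d[205,321]),unproj(c,330,218,depth=d[218,330]),"panel",unproj(c,390,205,depth=d[205,390]),unproj(c,330,100,depth=d[100,330]))
a=unproj(c,270+175/6,145+396/6,z=.153);b=unproj(c,270+440/6,145+405/6,z=.153);s=b-a
print("slot yaw",np.degrees(np.arctan2(s[1],s[0])),np.linalg.norm(s))
E
```

```text
[ 0.61356157 -0.20315009  0.152     ]
[ 0.61346931 -0.20284487  0.153     ]
[ 0.61224839 -0.19840611  0.15429406] [ 0.62053769 -0.20540469  0.15345655] panel [ 0.66066944 -0.19023322  0.13309892] [ 0.59886605 -0.13467026  0.1327737 ]
slot yaw 14.974706336203175 0.028784945309285603
```

```bash
python3 - <<'E'
from h import *
c=ctrl.calibration("wrist");d=np.load("pics/w1.npy")
for u,v in [(246,257),(248,262),(240,262),(396,257),(394,262),(400,262),(240,300),(252,300)]:print(u,v,unproj(c,u,v,depth=d[v,u]).round(4))
E
python3 -m pendant '[[[0,0,0.015,0,0,0,-0.3],[0,0,0.015,0,0,0,-0.3],[0,0,0.015,0,0,0,-0.3],[0,0,0.01,0,0,0,-0.3],[0,0,0.01,0,0,0,-0.3],[0,0,0.01,0,0,0,-0.3],[0,0,0.005,0,0,0,-0.3],[0,0,0,0,0,0,-0.3]]]'
```

```text
246 257 [ 0.5822 -0.2017  0.2447]
248 262 [ 0.5839 -0.2011  0.2495]
240 262 [ 0.5809 -0.2023  0.249 ]
396 257 [ 0.6393 -0.1846  0.244 ]
394 262 [ 0.6378 -0.1852  0.2483]
400 262 [ 0.6397 -0.1842  0.2492]
240 300 [ 0.5859 -0.2071  0.2661]
252 300 [ 0.5892 -0.2191  0.2458]
time_s: 3.9
eef_pos: [0.613, -0.2044, 0.1753]
eef_rot: [-0.0, 0.989, 0.146, -0.001]
wrist_force: [-0.6, -0.1, 0.0]
opening: 0.648
```

```bash
python3 -m pendant '[[[0,0,0.008,0,0,0,-0.3],[0,0,0.008,0,0,0,-0.3],[0,0,0,0,0,0,-0.3]]]'
python3 - <<'E'
from h import *
c=ctrl.calibration("wrist"); p,d=ctrl.camera("wrist"); cv2.imwrite("pics/wrist2.png",p[:,:,::-1]);np.save("pics/w2.npy",d)
p,d=ctrl.camera("scene"); crop(p[:,:,::-1],200,60,420,225,3.5,"pics/scene2.png")
for q in ([.6133,-.204,.153],[.6133,-.204,.133]):print(proj(c,np.array(q)))
E
```

```text
time_s: 4.2
eef_pos: [0.6126, -0.2042, 0.1588]
eef_rot: [-0.001, 0.989, 0.146, -0.001]
wrist_force: [-0.7, 0.5, -0.4]
opening: 0.647
[320.6177935  290.70041942]
[320.74100293 267.43864022]
```

View pics/wrist2.png

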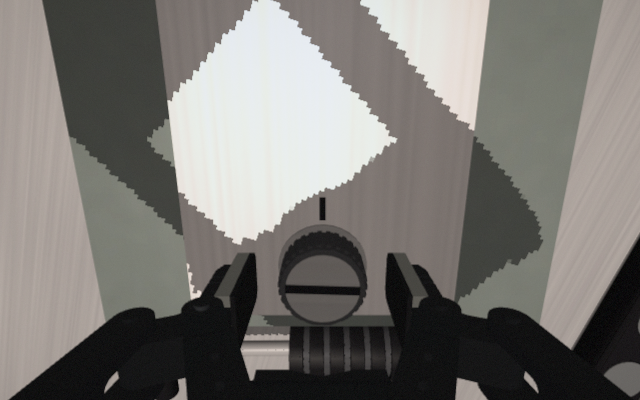

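View pics/scene2.png

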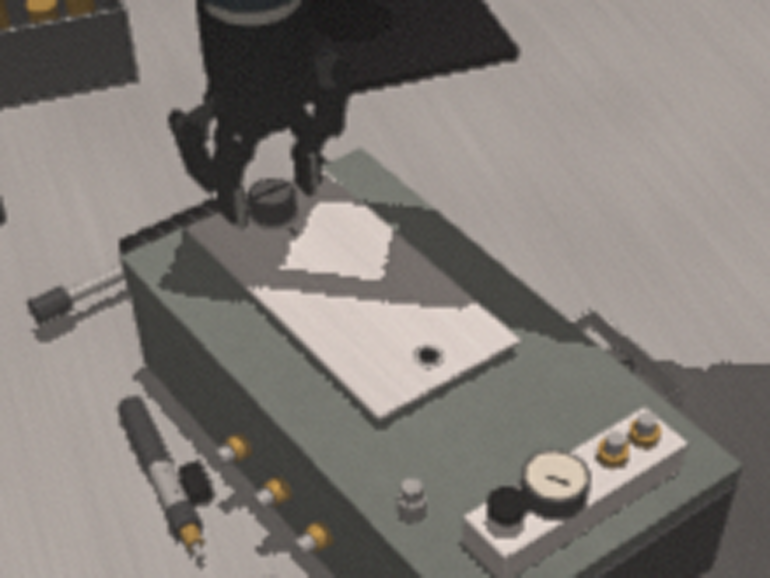

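The knob sits centred between the pads: its top is at (322,289) against a predicted (320.6,290.7). I close the gripper now.

```bash
python3 -m pendant '[[[0,0,0,0,0,0,1],[0,0,0,0,0,0,1],[0,0,0,0,0,0,1],[0,0,0,0,0,0,1],[0,0,0,0,0,0,1],[0,0,0,0,0,0,1]]]'
python3 - <<'E'
from h import *
p,d=ctrl.camera("scene"); crop(p[:,:,::-1],200,60,320,150,6,"pics/scene3.png")
E
```

```text
time_s: 4.9
eef_pos: [0.6135, -0.2048, 0.1605]
eef_rot: [0.0, 0.989, 0.145, 0.0]
wrist_force: [0.8, -0.9, 1.1]
opening: 0.372
```

View pics/scene3.png

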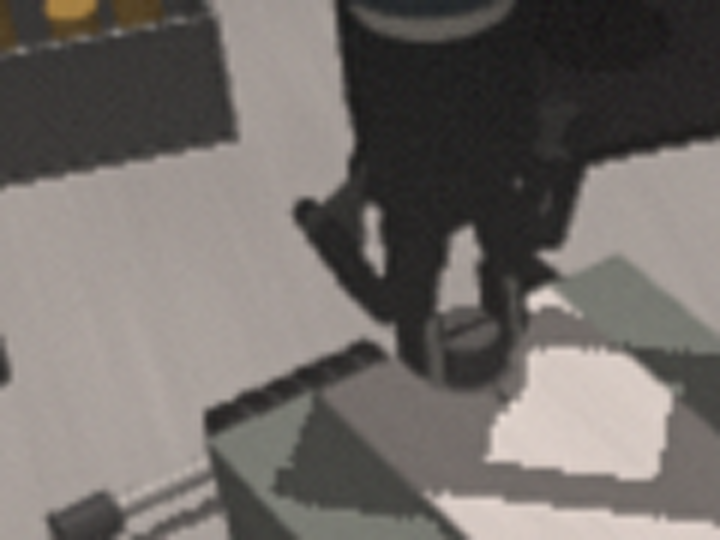

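The knob is gripped between both pads with a small gap above the panel. Next I push down gently while watching the force.

```bash
python3 -m pendant '[[[0,0,0.002,0,0,0,1],[0,0,0.002,0,0,0,1],[0,0,0.002,0,0,0,1],[0,0,0.001,0,0,0,1],[0,0,0,0,0,0,1],[0,0,0,0,0,0,1]]]'
```

```text
time_s: 5.55
eef_pos: [0.6138, -0.2051, 0.1547]
eef_rot: [0.001, 0.989, 0.146, 0.001]
wrist_force: [-2.2, -1.2, 7.9]
opening: 0.37
```

```bash
python3 -m pendant '[[[0,0,0.001,0,0,0,1],[0,0,0.001,0,0,0,1],[0,0,0,0,0,0,1],[0,0,0,0,0,0,1]]]'
```

```text
time_s: 5.95
eef_pos: [0.6139, -0.2051, 0.1543]
eef_rot: [0.001, 0.989, 0.146, 0.001]
wrist_force: [-7.1, 0.7, 18.0]
opening: 0.374
```

The stiffness rise means that end is home at about 18 N. I turn it clockwise, which is + about tool z.

```bash
python3 -m pendant '[[[0,0,0,0,0,0.1,1],[0,0,0,0,0,0.1,1],[0,0,0,0,0,0.1,1],[0,0,0,0,0,0.1,1],[0,0,0,0,0,0.1,1]]]'
python3 -m pendant '[[[0,0,0,0,0,0.1,1],[0,0,0,0,0,0.1,1],[0,0,0,0,0,0.1,1],[0,0,0,0,0,0.1,1],[0,0,0,0,0,0.1,1]]]'
python3 - <<'E'
from h import *
print(ctrl.get_obs()['torque'])
p,d=ctrl.camera("wrist"); cv2.imwrite("pics/wrist4.png",p[:,:,::-1])
E
```

```text
time_s: 6.45
eef_pos: [0.6131, -0.2051, 0.1542]
eef_rot: [0.001, 0.994, -0.106, -0.0]
wrist_force: [-9.3, 1.0, 20.1]
opening: 0.371
time_s: 6.95
eef_pos: [0.6126, -0.2046, 0.1541]
eef_rot: [0.0, 0.937, -0.348, -0.001]
wrist_force: [-11.1, 2.4, 21.1]
opening: 0.373
[0.8967641  2.15594663 0.11171721]
```

View pics/wrist4.png

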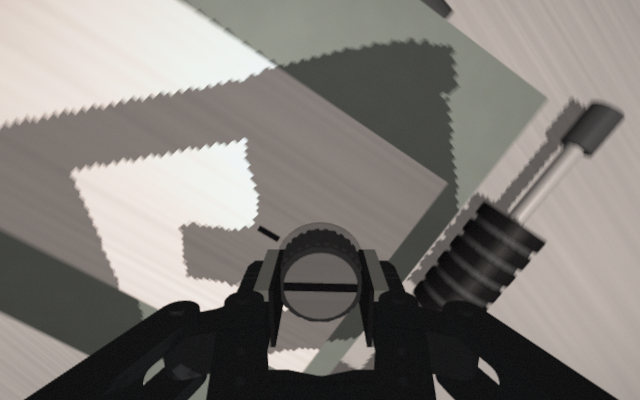

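The slot still lies horizontal in the hand view, (285,288) to (357,288), so the knob turns with the jaws and isn't slipping. I carry on to the stop.

```bash
python3 -m pendant '[[[0,0,0,0,0,0.1,1],[0,0,0,0,0,0.1,1],[0,0,0,0,0,0.1,1],[0,0,0,0,0,0.1,1],[0,0,0,0,0,0.1,1],[0,0,0,0,0,0.04,1],[0,0,0,0,0,0,1]]]'
python3 - <<'E'
from h import *
o=ctrl.get_obs();print(o['torque'],o['q']);w,x,y,z=o['eef_rot'];print("yaw",np.degrees(2*np.arctan2(y,x)))
p,d=ctrl.camera("wrist"); cv2.imwrite("pics/wrist5.png",p[:,:,::-1])
E
```

```text
time_s: 7.7
eef_pos: [0.6125, -0.2039, 0.154]
eef_rot: [0.0, 0.811, -0.584, -0.001]
wrist_force: [-11.5, 4.1, 21.6]
opening: 0.374
[1.27372447 2.12777933 0.20095547] [-5.04857666e-01  4.35508068e-01  1.49858686e+00 -9.70061280e-05
  1.20998760e+00  7.43491346e-01]
yaw -71.52316113610786
```

View pics/wrist5.png

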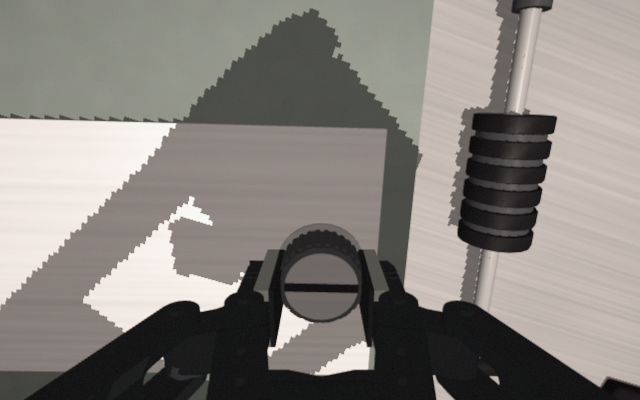

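```bash
python3 -m pendant '[[[0,0,0,0,0,0.03,1],[0,0,0,0,0,0.03,1],[0,0,0,0,0,0,1]]]'
python3 - <<'E'
from h import *
o=ctrl.get_obs();print(o['torque'],o['q'][5]);w,x,y,z=o['eef_rot'];print("yaw",np.degrees(2*np.arctan2(y,x)))
E
```

```text
time_s: 8.05
eef_pos: [0.6132, -0.2039, 0.1538]
eef_rot: [-0.0, 0.794, -0.609, -0.0]
wrist_force: [-9.0, 4.1, 18.5]
opening: 0.372
[ 0.96572477  1.27298078 -0.05036504] 0.8035296634997282
yaw -74.96551955206554
```

```bash
python3 - <<'E'
from h import *
p,d=ctrl.camera("wrist"); a=cv2.imread("pics/wrist5.png")[210:330,250:390]; b=p[210:330,250:390,::-1]
e=cv2.imread("pics/wrist2.png")[210:330,250:390]
cv2.imwrite("pics/cmp6.png",cv2.resize(np.vstack([np.hstack([e,a]),np.hstack([b,b])]),None,fx=2.5,fy=2.5,interpolation=cv2.INTER_CUBIC))
E
```

```text
(no output)
```

View pics/cmp6.png

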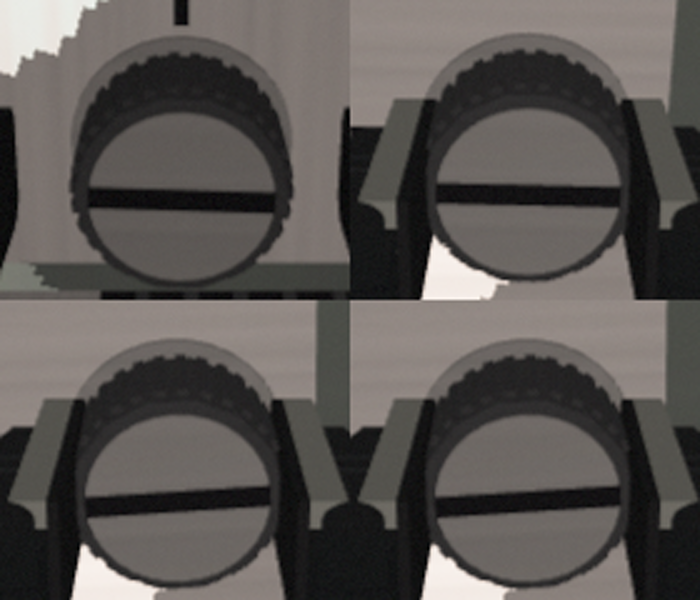

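The slot tilted about 4° back relative to the jaws, so the knob reached its stop and the pads slipped. I let go, rise, and check.

```bash
python3 -m pendant '[[[0,0,0,0,0,0,-0.3],[0,0,0,0,0,0,-0.3],[0,0,0,0,0,0,-0.3],[0,0,0,0,0,0,-0.3],[0,0,-0.01,0,0,0,-0.3],[0,0,-0.02,0,0,0,-0.3],[0,0,-0.03,0,0,0,-0.3],[0,0,-0.03,0,0,0,-0.3],[0,0,0,0,0,0,-0.3]]]'
python3 - <<'E'
from h import *
c=ctrl.calibration("wrist");p,d=ctrl.camera("wrist"); cv2.imwrite("pics/wrist7.png",p[:,:,::-1])
np.save("pics/w7.npy",d)
E
```

```text
time_s: 9.0
eef_pos: [0.6158, -0.2059, 0.2477]
eef_rot: [-0.001, 0.794, -0.608, 0.005]
wrist_force: [0.0, -0.1, 0.6]
opening: 0.646
```

View pics/wrist7.png

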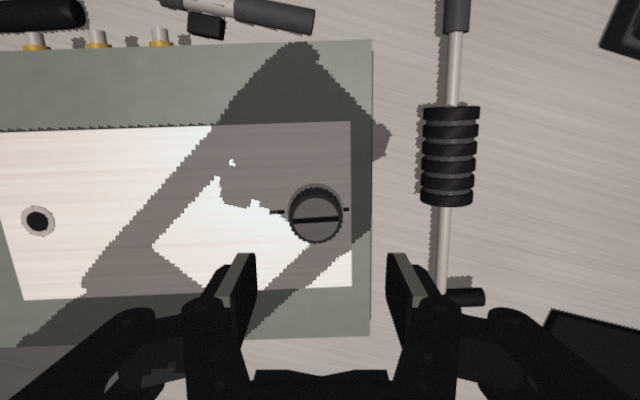

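```bash
python3 - <<'E'
from h import *
p=cv2.imread("pics/wrist7.png");crop(p,260,165,370,255,7,"pics/w7c.png")
c=ctrl.calibration("wrist");d=np.load("pics/w7.npy")
def med(u,v):
    return unproj(c,u,v,depth=np.median(d[v-2:v+3,u-2:u+3]))
for u,v in [(100,270),(60,180),(330,150),(330,250),(240,160),(310,200),(310,235),(300,60)]:print(u,v,med(u,v).round(4))
E
```

```text
100 270 [ 0.5298 -0.0647  0.1309]
60 180 [ 0.5895 -0.0329  0.131 ]
330 150 [ 0.655  -0.201   0.1267]
330 250 [ 0.5858 -0.2203  0.1267]
240 160 [ 0.6331 -0.145   0.1277]
310 200 [ 0.6239 -0.196   0.1473]
310 235 [ 0.6012 -0.2019  0.1475]
300 60 [ 0.7045 -0.1675  0.1177]
```

View pics/w7c.png

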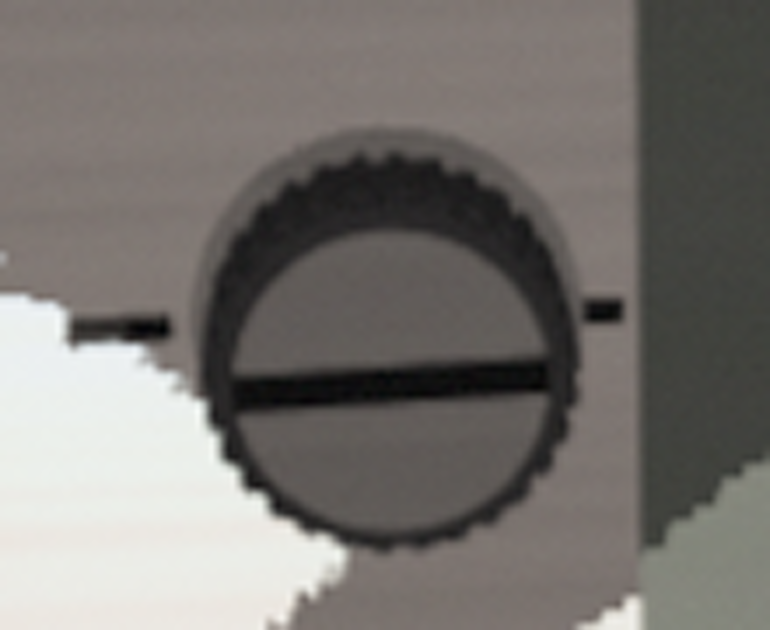

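The fastener is locked. The slot is at -3.3° in the crop and the marks at -2.3°, so they line up within about 1°. This end reads 126.7 mm high and the free end 131 mm. Next I measure the hole at (38,221) and work out the move to the press point.

```bash
python3 - <<'E'
from h import *
from scipy.spatial.transform import Rotation as R
c=ctrl.calibration("wrist")
yd=np.array([-.28966,.95713,0])
h=unproj(c,38,221,z=.1315);k=unproj(c,260+390/7,165+385/7,z=.147);print("hole",h,"knob",k, np.linalg.norm((h-k)[:2]))
print("press from hole",h-.010*yd, "from knob", k+.18*yd)
o=ctrl.get_obs();w,x,y,z=o['eef_rot'];r=R.from_quat([x,y,z,w]).as_matrix();print(o['eef_pos'])
t=np.array([.5605,-.0328,.20]);print((r.T@(t-o['eef_pos'])).round(4)); print(r.round(4))
# rotvec in tool frame to make it vertical
zt=r.T@np.array([0,0,-1.]);print("tilt fix",np.cross([0,0,1],zt))
E
```

```text
hole [ 0.55659031 -0.02055082  0.1315    ] knob [ 0.61190351 -0.20287879  0.147     ] 0.19053356218427164
press from hole [ 0.55948691 -0.03012212  0.1315    ] from knob [ 0.55976471 -0.03059539  0.147     ]
[ 0.6148197  -0.20541229  0.24506304]
[-0.181   0.0078  0.0442]
[[ 0.26   -0.9656  0.0054]
 [-0.9656 -0.26   -0.003 ]
 [ 0.0043 -0.0045 -1.    ]]
tilt fix [-0.00445943 -0.00433557  0.        ]
```

```bash
python3 -m pendant '[[[-0.0225,0.001,0,0,0,0,1],[-0.0225,0.001,0,0,0,0,1],[-0.0225,0.001,0,0,0,0,1],[-0.0225,0.001,0,0,0,0,1],[-0.0225,0.001,0.005,0,0,0,1],[-0.0225,0.001,0.01,0,0,0,1],[-0.0225,0.001,0.01,0,0,0,1],[-0.0225,0.001,0.01,0,0,0,1],[0,0,0.01,0,0,0,1],[0,0,0,0,0,0,1]]]'
python3 - <<'E'
from h import *
o=ctrl.get_obs();print(o['eef_pos'],o['q'].round(3))
c=ctrl.calibration("wrist");p,d=ctrl.camera("wrist"); cv2.imwrite("pics/wrist8.png",p[:,:,::-1])
E
```

```text
time_s: 10.05
eef_pos: [0.5576, -0.0325, 0.1942]
eef_rot: [0.001, 0.794, -0.608, -0.002]
wrist_force: [-1.0, 0.2, -0.5]
opening: -0.003
[ 0.55756333 -0.03247735  0.19419724] [-0.27   0.21   1.704 -0.     1.231  1.037]
```

View pics/wrist8.png

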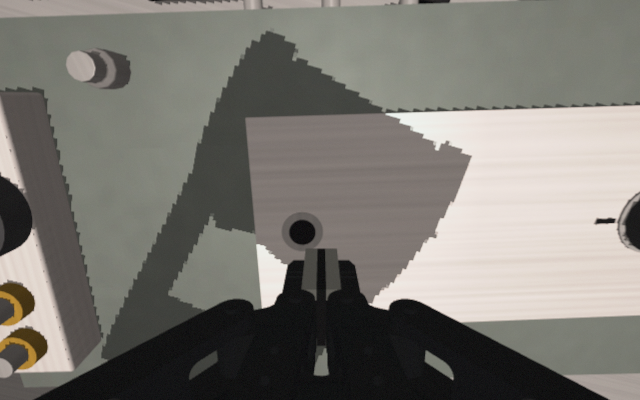

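The shut jaws stand just short of the hole, which is at (302,232). I correct by about 2 mm towards the centre line and descend.

```bash
python3 -m pendant '[[[0.0005,-0.002,0.01,0,0,0,1],[0,0,0.01,0,0,0,1],[0,0,0.007,0,0,0,1],[0,0,0.004,0,0,0,1],[0,0,0,0,0,0,1]]]'
python3 -m pendant '[[[0,0,0.002,0,0,0,1],[0,0,0.002,0,0,0,1],[0,0,0.002,0,0,0,1],[0,0,0,0,0,0,1],[0,0,0,0,0,0,1]]]'
```

```text
time_s: 10.6
eef_pos: [0.5603, -0.0329, 0.1643]
eef_rot: [0.0, 0.794, -0.608, -0.001]
wrist_force: [-0.6, 0.3, -0.9]
opening: 0.002
time_s: 11.1
eef_pos: [0.5609, -0.0328, 0.1594]
eef_rot: [-0.0, 0.794, -0.608, 0.0]
wrist_force: [0.4, -0.8, -0.7]
opening: -0.002
```

```bash
python3 -m pendant '[[[0,0,0.002,0,0,0,1],[0,0,0.002,0,0,0,1],[0,0,0,0,0,0,1],[0,0,0,0,0,0,1]]]'
python3 -m pendant '[[[0,0,0.002,0,0,0,1],[0,0,0.001,0,0,0,1],[0,0,0,0,0,0,1],[0,0,0,0,0,0,1]]]'
```

```text
time_s: 11.5
eef_pos: [0.5611, -0.0328, 0.1556]
eef_rot: [-0.0, 0.794, -0.608, 0.0]
wrist_force: [-0.1, 1.0, 2.9]
opening: 0.001
time_s: 11.9
eef_pos: [0.5612, -0.0327, 0.1528]
eef_rot: [-0.0, 0.794, -0.608, 0.0]
wrist_force: [-0.4, 1.1, 6.0]
opening: 0.001
```

```bash
python3 -m pendant '[[[0,0,0.001,0,0,0,1],[0,0,0.001,0,0,0,1],[0,0,0,0,0,0,1],[0,0,0,0,0,0,1]]]'
python3 -m pendant '[[[0,0,0.001,0,0,0,1],[0,0,0,0,0,0,1],[0,0,0,0,0,0,1],[0,0,0,0,0,0,1]]]'
```

```text
time_s: 12.3
eef_pos: [0.5613, -0.0328, 0.1512]
eef_rot: [-0.0, 0.794, -0.608, 0.0]
wrist_force: [-2.7, 1.9, 8.5]
opening: -0.001
time_s: 12.7
eef_pos: [0.5613, -0.0327, 0.1509]
eef_rot: [-0.0, 0.794, -0.608, 0.001]
wrist_force: [-4.7, 3.6, 13.1]
opening: 0.002
```

The force rose from 8.5 to 13 N over 0.3 mm, and the tips are at 126 mm, so that end is solidly home. I check it's steady and look.

```bash
python3 -m pendant '[[[0,0,0.0005,0,0,0,1],[0,0,0,0,0,0,1],[0,0,0,0,0,0,1],[0,0,0,0,0,0,1],[0,0,0,0,0,0,1],[0,0,0,0,0,0,1],[0,0,0,0,0,0,1],[0,0,0,0,0,0,1]]]'
python3 - <<'E'
from h import *
c=ctrl.calibration("wrist");p,d=ctrl.camera("wrist"); cv2.imwrite("pics/wrist9.png",p[:,:,::-1])
def med(u,v): return unproj(c,u,v,depth=np.median(d[v-2:v+3,u-2:u+3]))
for u,v in [(302,150),(240,200),(420,200),(500,200),(600,280),(100,200)]:print(u,v,med(u,v).round(4))
p,d=ctrl.camera("scene"); crop(p[:,:,::-1],200,60,420,225,3.5,"pics/scene9.png")
print(ctrl.get_obs()['wrist_force'],ctrl.get_obs()['eef_pos'])
E
```

```text
time_s: 13.5
eef_pos: [0.5613, -0.0328, 0.1508]
eef_rot: [-0.0, 0.794, -0.608, 0.001]
wrist_force: [-6.7, 2.2, 17.0]
opening: -0.01
302 150 [ 0.6101 -0.0114  0.1268]
240 200 [0.5831 0.0084 0.1263]
420 200 [ 0.6029 -0.0636  0.1272]
500 200 [ 0.6115 -0.0955  0.1273]
600 280 [ 0.5892 -0.1521  0.1281]
100 200 [0.5653 0.0677 0.1205]
[-5.26670264  2.18008867 16.01278814] [ 0.56134881 -0.03277168  0.1508419 ]
```

View pics/wrist9.png

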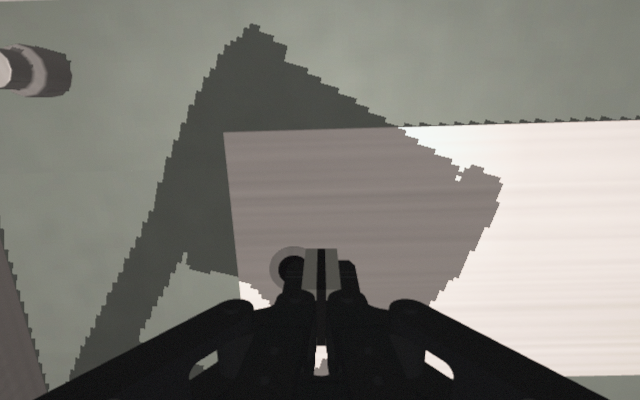

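View pics/scene9.png

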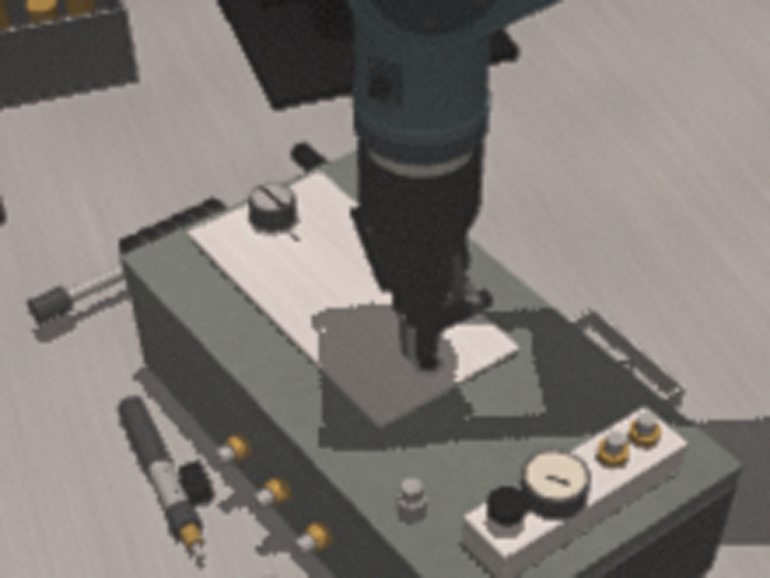

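The panel's free end reads 126 to 127 mm, which is home, under a steady push of about 16 N. The knob's slot still points at its mark. I hand in while still pressing.

```bash
python3 - <<'E'
from bench import ctrl
print(ctrl.hand_in()); o=ctrl.get_obs(); print(o['time_s'],o['wrist_force'])
E
```

```text
the job is handed in; nothing more can be done
None
the job is handed in; nothing more can be done
```

The fastener is locked and the panel's free end is pressed home, with the arm still holding it there. I handed the job in at about 13.6 s of the 45 s allowed.

- **Fastener:** I gripped the knob and pushed its end down until it met the frame, at about 18–22 N. I then turned it clockwise until the stop made the jaws slip, and let go. Afterwards the slot was within about 1° of the marks, and that end stayed at about 126.7 mm.
- **Free end:** I pressed with the shut fingertips at (0.561, -0.033), within about 3 mm of the measured press point. It met solid resistance at about 8.5 N with the tips at 126 mm. I handed in with a steady push of about 16–17 N, and the panel there read 126.3–126.8 mm.
- **Disagreements:** The top and wrist cameras differed by about 2 mm on the knob and hole positions, which is within the stated calibration. There was also a side force while turning (about 12 N) and while pressing (about 6 N). In the last wrist picture the panel nearer the fastener read about 128 mm, which is within the 2 mm of play the lock allows.

I saw no contact with the bystander parts. I took no reading after handing in.

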